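# Work an aluminium length past a post into its bay

### The arm

A 6-joint arm with a two-finger parallel gripper is mounted at the origin on the work surface. World frame = base frame: x ahead of the robot, y to its left, z up, the work surface at z = 0. Lengths are in mm, angles in rad, forces in N, time in s.
With the tool pointing down it reaches from about 350 to 725 mm from the base axis. Payload 6 kg.
Tool frame: the origin (TCP) lies at the very end of the fingers, on their centre line; the grasp point (between the pads) lies 19 mm behind it; z points along the fingers, y is the line along which they close (so a half turn about z gives the same grasp; the last joint's range is limited). The gripper opens to 85 mm and grips with 20 to 120 N. Pads are 22 mm wide; open, the fingers measure 114 mm over their backs; the gripper's body (76 mm by 85 mm) begins 54 mm behind the grasp point. The pads swing forward as they close: fully open they stand 13 mm farther back than shut.
Start: joints at [-0.861, 0.04, 0.085, 0, -1.615, -0.334], TCP at [220.217, -558.102, 231.261] pointing down, gripper open.
Joint ranges: [-2.56, 2.56], [-1.29, 2.01], [-1.08, 1.49], [-3.29, 1.98], [-2.81, -0.18], [-2.99, 2.99]. Speed limits (rad/s): [2.57, 2.57, 3.01, 3.14, 3.14, 3.14].

### API

Orientations are given as a unit quaternion [x, y, z, w].
In Python, from plant import arm gives the robot as it stands. The module is installed in compiled form; this text tells all that it offers.
- The arm moves only by the shell command python3 -m inch 'ROWS' [FORCE]. ROWS is JSON, a list of rows, each a list of 7 numbers: the shift along the tool's x, y, z in units of 60 mm (1.0 is 60 mm), then the turn, a rotation vector about the tool's x, y, z in degrees, then the opening, from 0 (shut) to 1 (fully open). In form: [[tx, ty, tz, ax, ay, az, hand], ...]. A call has 1 to 12 rows; each row shifts and turns the commanded pose from where the row before left it, along the tool's axes as they then stand; what a row does not reach is not made up. A row lasts 1/8 s, in which the tool goes at most 62.5 mm and 10.7 degrees, less where a joint would pass 70% of its speed; a pose out of reach is approached as far as the arm can. A call is refused whole if a number of a shift passes 1 or a number of a turn 10.7, either way. A call with a gripper value outside its range is refused whole. The fingers move at their own pace and stop on an object; FORCE is the grip in N (left out, the last holds). Time passes only in rows, so rows that do not move let the fingers close. It gives the time, the measured TCP pose, the force, the opening and the grip force at its end, in the units of the state.
- arm.read_state(): the state, without advancing time (a new reading comes with each control period).
- arm.snapshot(name): name is "side" or "top"; returns the picture (384x512x3 uint8, red, green, blue); there is no depth.
- arm.camera_info(name): a dict with "intrinsics" (3x3 intrinsics, pixels), "camera_from_world" (4x4, takes a point from world to camera coordinates). Camera axes: x right, y up, looking along -z (the intrinsics and any distortion apply to the point x, -y, -z); pixel columns grow to the right and rows downward; lengths in mm; the calibration is good to about 2 mm. A picture is of the moment at which its call begins. camera_info takes no time and is no camera call.
- arm.hand_in(): hands the job in; it is judged then, once.
The state is a dict: "t": time; "joint_pos": joint angles; "dq": joint speeds; "joint_efforts": joint torques, N m; "tcp_pos": TCP position; "ee_rot": TCP orientation; "contact_force": force on the tool from outside, world axes, zero at the start; "wrist_torque": the same for the moment, N m; "width": opening from 0.0 (shut) to 1.0 (fully open); "grasp_force": force on a finger pad.
Only numpy, scipy, OpenCV 4.12 (cv2) and the standard library are available. Lean on these libraries where they do the work, as an engineer would, in place of code of your own. Each camera call takes 0.05 s, during which the arm holds its last target. There are 200 camera calls.

### The job

Put the length of aluminium profile away by pushing it across the table: work one end in behind the steel post, then swing the other end in, until the whole length lies in the bay between the grey plinths with its long side flat against the back of the bay. Only push it, so that it stays flat on the table and is never lifted or tipped, and leave the other things on the table where they are.

Things in the scene. Friction and masses are not known exactly. Their poses are not given: they have to be found in the camera images.
- bar: The length of aluminium T-slot profile, square in section, lying on the table: 260 long, 30 wide, 30 high (mm), about 0.25 kg, loose and free to slide. Origin: middle of its underside. x axis along its length (either end is as good), z up.
- bay: U of fixed grey plinths, 35 mm high, open towards the robot, bare table as floor. Origin: middle of the mouth, table height. x points into the bay, back face at x = 75 mm; y to the left, inner side faces at y = +/-150 mm (side walls 30 thick, x 0 to 75). Back plinth x 75 to 165, small fixed printed keys on it, 6 high. Bar home: middle near x = 60 mm, parallel to bay y.
- post: Upright steel post fixed in the table at the mouth of the bay, in its right-hand (-y) half: 22 mm diameter, 45 mm high. Origin: centre of its foot. It leaves a gap to the left side wall that is shorter than the bar, so the bar's right-hand end must go in at a slant, behind the post, before the left-hand end can follow.
- canister: Black can, 64 mm diameter, 100 mm high, loose bystander; origin at the centre of its foot.
- glue: Small green glue bottle, 32 mm diameter, 85 mm high, loose bystander; origin at the centre of its foot.
- mug: White mug, 80 mm diameter, 90 mm high, loose bystander; origin at the centre of its foot.
- tape: Roll of paper tape lying flat, 90 mm diameter, 24 mm high, loose bystander; origin at the centre of its underside.
- driver: Screwdriver with a black handle, lying, loose bystander; its x axis runs along it.
- key: Grey printed key-shaped prototype, about 87 x 36 x 12 mm, lying flat, loose bystander; origin underneath, near its middle.

How it is judged:
By the outcome, as a careful person would: the job done as asked, in the order asked, and still so for the second after the job is handed in, with the robot touching nothing.
It also fails if it takes over 70 s, if anything falls off the work surface, if the arm or the gripper's body presses on something with over 40 N, if the wrist force passes 120 N, or if a joint passes its speed limit or range.

## Working session

There is one attempt and no reset: what is moved stays moved. The work goes in short steps, Python scripts to look and compute and a shell command to move; the robot and the scene stay as the last step left them, time stands still between calls to the robot, and variables do not carry over. Pictures are saved under pics/ and viewed, at most 12 in all, crops included, and the job is handed in when it is done.

```bash
mkdir -p pics; cat > h.py <<'E'
import numpy as np, cv2
from plant import arm
def snap(n,f):
    im=arm.snapshot(n); cv2.imwrite('pics/'+f,im[:,:,::-1]); return im
def unproj(n,px,z):
    c=arm.camera_info(n); K=np.array(c["intrinsics"]);T=np.array(c["camera_from_world"])
    out=[]
    for u,v in px:
        d=np.linalg.inv(K)@[u,v,1]; d=np.array([d[0],-d[1],-d[2]])
        R=T[:3,:3]; o=-R.T@T[:3,3]; w=R.T@d
        out.append(o+w*(z-o[2])/w[2])
    return np.array(out)
E
python3 - <<'E'
from h import *
for n in("top","side"):
    snap(n,n+'0.png'); print({k:(np.round(v,3).tolist() if not isinstance(v,str) else v) for k,v in arm.camera_info(n).items()})
print(arm.read_state())
E
```

```text
{'intrinsics': [[394.753, 0.0, 251.925], [0.0, 394.753, 192.394], [0.0, 0.0, 1.0]], 'camera_from_world': [[0.002, -1.0, -0.005, 53.262], [0.984, 0.001, 0.179, -548.268], [-0.179, -0.005, 0.984, -1099.918], [0.0, 0.0, 0.0, 1.0]]}
{'intrinsics': [[439.911, 0.0, 254.814], [0.0, 439.911, 190.586], [0.0, 0.0, 1.0]], 'camera_from_world': [[-0.978, -0.207, 0.005, 552.975], [0.128, -0.583, 0.803, -87.974], [-0.163, 0.786, 0.597, -1162.587], [0.0, 0.0, 0.0, 1.0]]}
{'t': 0.1, 'joint_pos': array([-8.61312977e-01,  4.07489073e-02,  8.39288508e-02, -3.78371745e-04,
       -1.61549969e+00, -3.33702145e-01]), 'dq': array([-0.00087629, -0.00072899,  0.00289422,  0.00120672,  0.00012898,
       -0.00044433]), 'joint_efforts': array([-6.86439846e-03, -3.69346511e+01,  3.48281300e+01,  6.95184544e+00,
       -4.56963331e-03, -1.65835235e-05]), 'tcp_pos': array([ 220.15598028, -557.84089541,  230.39620344]), 'ee_rot': array([-1.86795146e-01,  9.82398574e-01,  7.54595816e-04, -2.15659983e-04]), 'contact_force': array([-0.31507948,  0.05069499,  0.81061763]), 'wrist_torque': array([ 1.77694151e-03,  5.97722420e-03, -5.75244626e-05]), 'grasp_force': 0.0, 'width': 0.9966187573637986}
```

View pics/top0.png

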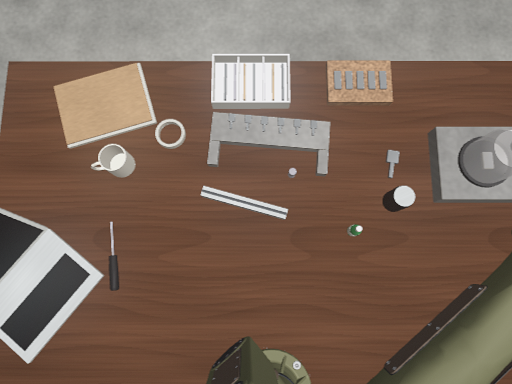

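View pics/side0.png

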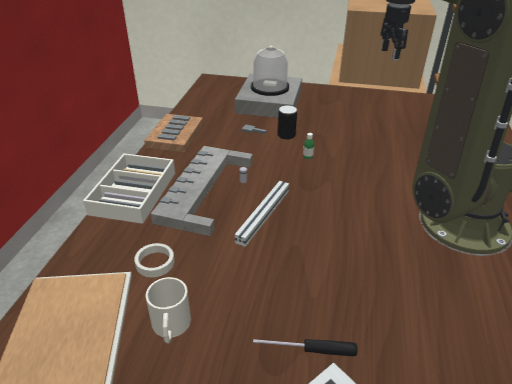

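The top view shows the bar from about (202,192) to (287,212). The bay's side walls are at (213,152) and (323,161), and the post is at (293,172). The bystanders stand clear of the bay. I'll zoom in to get accurate corners.

```bash
python3 - <<'E'
import cv2
im=cv2.imread('pics/top0.png')[100:225,190:340]
cv2.imwrite('pics/c0.png',cv2.resize(im,None,fx=5,fy=4.8,interpolation=cv2.INTER_CUBIC))
E
```

```text
(no output)
```

View pics/c0.png

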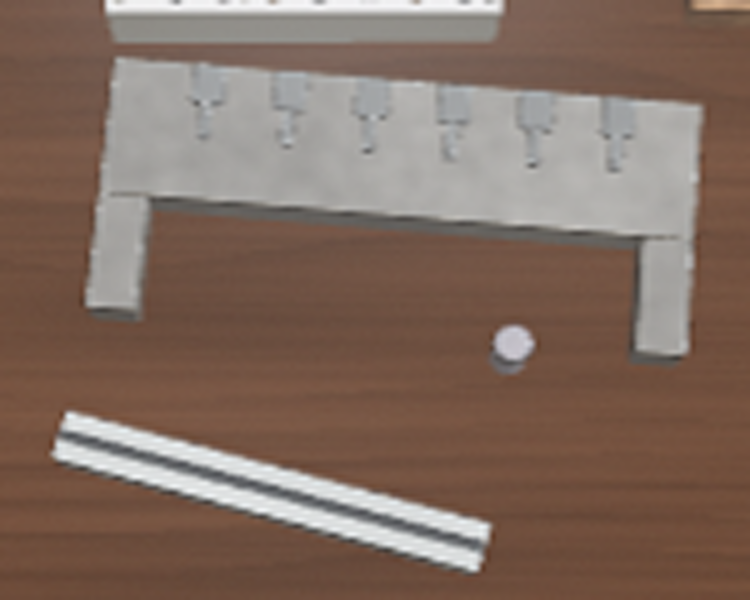

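```bash
cat >> h.py <<'E'
def crop(p): return [(u/5+190-.4,v/4.8+100-.4) for u,v in p]
E
python3 - <<'E'
from h import *
b=unproj('top',crop([(86,305),(140,310),(634,350),(687,353),(702,104),(117,58),(150,198),(640,237)]),35)[:,:2]
p=unproj('top',crop([(514,343)]),45)[0,:2]
r=unproj('top',crop([(67,411),(491,523),(478,572),(53,458)]),30)[:,:2]
loc=np.array([(0,180),(0,150),(0,-150),(0,-180),(165,-180),(165,180),(75,150),(75,-150)],float)
A=loc-loc.mean(0);B=b-b.mean(0)
th=np.arctan2((A[:,0]*B[:,1]-A[:,1]*B[:,0]).sum(),(A*B).sum())
R=np.array([[np.cos(th),-np.sin(th)],[np.sin(th),np.cos(th)]]);o=b.mean(0)-R@loc.mean(0)
print('bay',o,th,np.degrees(th)); print('res',(b-(loc@R.T+o)).round(1).tolist())
print('post',p,(p-o)@R); print('bar',r.round(1).tolist(),((r-o)@R).round(1).tolist(),r.mean(0),(r.mean(0)-o)@R)
E
```

```text
bay [623.1482888    9.85400792] -0.08641582666292595 -4.951262150919746
res [[1.1, -0.1], [0.5, -2.6], [0.9, 1.8], [1.6, 0.3], [-0.7, 0.1], [-0.7, -1.3], [-1.6, -0.9], [-1.2, 2.7]]
post [613.1598431  -65.49520819] [ -3.44790989 -75.93013455]
bar [[573.4, 199.5], [503.6, -51.6], [473.4, -43.5], [543.8, 207.1]] [[-65.9, 184.7], [-113.8, -71.5], [-144.6, -66.1], [-96.1, 189.7]] [523.54768204  77.89651557] [-105.10157866   59.19224509]
```

```bash
cat >> h.py <<'E'
O=np.array([623.1,9.9]);TH=-0.0864
RB=np.array([[np.cos(TH),-np.sin(TH)],[np.sin(TH),np.cos(TH)]])
from scipy.spatial.transform import Rotation as Ro
def tcp():
    s=arm.read_state(); R=Ro.from_quat(s['ee_rot']).as_matrix()
    yaw=np.degrees(np.arctan2(R[1,1],R[0,1]))-90-np.degrees(TH)
    p=(s['tcp_pos'][:2]-O)@RB
    print('t%.2f tcp bay'%s['t'],p.round(1),'z%.1f yaw%.1f'%(s['tcp_pos'][2],yaw),'F',s['contact_force'].round(1),'tilt%.2f'%R[2,2])
    return p,yaw
def rect(f=None,z=30,x0=-200,x1=180,y0=-230,y1=230):
    # rectified bay-frame view of plane z: column=y1-y, row=x1-x, 1 px/mm
    im=arm.snapshot('top'); c=arm.camera_info('top');K=np.array(c["intrinsics"]);T=np.array(c["camera_from_world"])
    C=np.array([(x1,y1),(x1,y0),(x0,y0),(x0,y1)],float); W=np.c_[C@RB.T+O,np.full(4,z),np.ones(4)]
    q=(T@W.T)[:3]; q=K@np.array([q[0],-q[1],-q[2]]); q=(q[:2]/q[2]).T.astype(np.float32)
    H=cv2.getPerspectiveTransform(q,np.array([(0,0),(y1-y0,0),(y1-y0,x1-x0),(0,x1-x0)],np.float32))
    r=cv2.warpPerspective(im,H,(y1-y0,x1-x0),flags=cv2.INTER_CUBIC)
    if f: cv2.imwrite('pics/'+f,r[:,:,::-1])
    m=(r.min(2)>195).astype(np.uint8)
    m=cv2.morphologyEx(m,cv2.MORPH_CLOSE,np.ones((13,13),np.uint8))
    n,l,st,_=cv2.connectedComponentsWithStats(m)
    for k in range(1,n):
        if st[k,4]<1500: continue
        (cu,cv),(w,h),a=cv2.minAreaRect(np.argwhere(l==k)[:,::-1].astype(np.float32))
        if w<h: w,h,a=h,w,a-90
        if a<-90:a+=180
        x,y=x1-cv,y1-cu; a_=np.radians(a)
        # right end direction in bay: image (cos,sin) -> (x=-sin,y=-cos)
        print('bar? c(%.0f,%.0f) size %.0fx%.0f phi %.1f'%(x,y,w,h,-a),'right end(%.0f,%.0f) left(%.0f,%.0f)'%(x-np.sin(a_)*w/2,y-np.cos(a_)*w/2,x+np.sin(a_)*w/2,y+np.cos(a_)*w/2))
E
python3 -m inch '[[-0.56,0.58,0,0,0,0,0],[-0.56,0.58,0,0,0,0,0],[-0.56,0.58,0,0,0,0,0],[-0.56,0.58,0,0,0,0,0],[-0.56,0.58,0,0,0,0,0],[-0.56,0.58,0,0,0,0,0],[-0.56,0.58,0,0,0,0,0],[-0.56,0.58,0,0,0,0,0],[-0.56,0.58,0,0,0,0,0],[-0.56,0.58,0,0,0,0,0],[-0.56,0.58,0,0,0,0,0],[-0.56,0.58,0,0,0,0,0]]'
python3 -c "
from h import *
tcp();rect('r1.png')"
```

```text
t: 1.6
tcp_pos: [442.2, -20.0, 231.2]
ee_rot: [-0.187, 0.982, 0.0, 0.0]
contact_force: [0.6, 0.3, 0.2]
width: 0.002
grasp_force: 0.0
t1.60 tcp bay [-177.6  -45.4] z231.2 yaw26.5 F [0.6 0.3 0.2] tilt-1.00
bar? c(-90,137) size 101x29 phi -10.5 right end(-100,87) left(-81,187)
```

```bash
python3 -m inch '[[0,0,0.5,0,0,0,0],[0,0,0.5,0,0,0,0],[0,0,0.5,0,0,0,0],[0,0,0.5,0,0,0,0],[0,0,0.5,0,0,0,0],[0,0,0.5,0,0,0,0],[0,0,0.4,0,0,0,0],[0,0,0.24,0,0,0,0]]' >/dev/null
python3 -m inch '[[-0.15,-0.075,0,0,0,0,0],[-0.15,-0.075,0,0,0,0,0],[-0.15,-0.075,0,0,0,0,0],[-0.15,-0.075,0,0,0,0,0],[-0.15,-0.075,0,0,0,0,0],[-0.15,-0.075,0,0,0,0,0],[-0.15,-0.075,0,0,0,0,0],[-0.15,-0.075,0,0,0,0,0],[-0.15,-0.075,0,0,0,0,0],[-0.15,-0.075,0,0,0,0,0]]'
python3 -c "
from h import *
tcp();rect('r2.png')"
```

```text
t: 3.9
tcp_pos: [542.9, -30.5, 12.9]
ee_rot: [-0.187, 0.982, 0.0, 0.0]
contact_force: [-1.1, 1.5, 0.4]
width: 0.001
grasp_force: 0.4
t3.90 tcp bay [-76.4 -47.1] z12.9 yaw26.5 F [-1.1  1.5  0.4] tilt-1.00
```

View pics/r2.png

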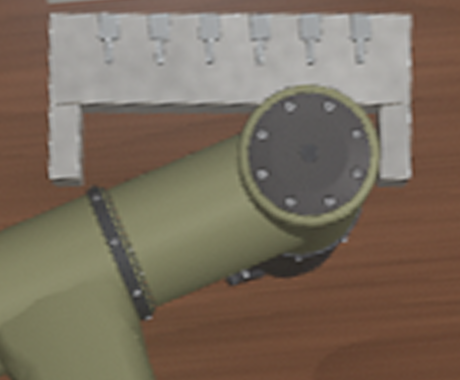

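The rectified top view is hidden by the arm: the wrist covers the post and the link covers the bar. I'll use the side camera while working.

```bash
sed -i "s/def rect(f=None,/def rect(f=None,cam='top',/; s/arm.snapshot('top'); c=arm.camera_info('top')/arm.snapshot(cam); c=arm.camera_info(cam)/" h.py
python3 -c "
from h import *
rect('r3.png','side')"
```

```text
bar? c(-74,64) size 259x29 phi 12.9 right end(-45,-62) left(-103,190)
```

View pics/r3.png

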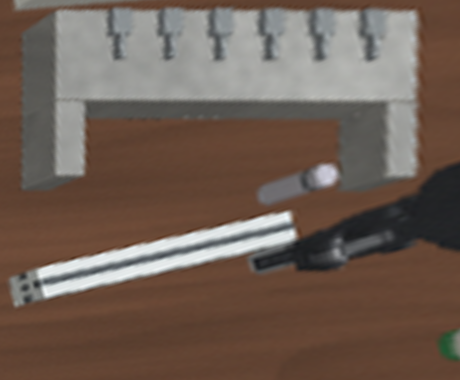

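The side rectified view shows the whole bar, from pixel (12,290) to (295,225), with the finger on its near right end at (260,262). The post foot is at about (265,195) and the bar is clear of it. I'll keep turning it, pushing along the tool's normal.

```bash
python3 -m inch '[[-0.11,0,0,0,0,0,0],[-0.11,0,0,0,0,0,0],[-0.11,0,0,0,0,0,0],[-0.11,0,0,0,0,0,0],[-0.11,0,0,0,0,0,0],[-0.11,0,0,0,0,0,0],[0,0,0,0,0,0,0]]'
python3 -c "
from h import *
tcp();rect('r4.png','side')"
```

```text
t: 4.88
tcp_pos: [579.5, -15.7, 12.8]
ee_rot: [-0.187, 0.982, 0.0, 0.0]
contact_force: [-0.3, 0.1, 0.3]
width: 0.005
grasp_force: 0.0
t4.88 tcp bay [-41.2 -29.2] z12.8 yaw26.5 F [-0.3  0.1  0.3] tilt-1.00
bar? c(-60,75) size 258x30 phi 24.5 right end(-7,-42) left(-114,193)
```

```bash
python3 -m inch '[[0.2,0,0,0,0,0,0],[0,0.38,0,0,0,0,0],[0,0.38,0,0,0,0,0],[0,0.38,0,0,0,0,0],[0,0.38,0,0,0,0,0],[0,0.38,0,0,0,0,0],[-0.12,0,0,0,0,0,0],[-0.12,0,0,0,0,0,0],[-0.12,0,0,0,0,0,0],[-0.12,0,0,0,0,0,0],[-0.12,0,0,0,0,0,0],[0,0,0,0,0,0,0]]'
python3 -c "
from h import *
tcp();rect('r5.png','side')"
```

```text
t: 6.42
tcp_pos: [560.1, 99.1, 12.6]
ee_rot: [-0.187, 0.982, 0.0, 0.0]
contact_force: [-0.4, 0.5, -1.0]
width: -0.0
grasp_force: 0.0
t6.42 tcp bay [-70.4  83.4] z12.6 yaw26.5 F [-0.4  0.5 -1. ] tilt-1.00
bar? c(-43,84) size 258x30 phi 23.8 right end(10,-34) left(-95,202)
```

```bash
python3 -m inch '[[0.25,0,0,0,0,2.7,0],[0,0.51,0,0,0,0,0],[0,0.51,0,0,0,0,0],[0,0.51,0,0,0,0,0],[0,0.51,0,0,0,0,0],[0,0.51,0,0,0,0,0],[-0.22,0,0,0,0,0,0],[-0.22,0,0,0,0,0,0],[-0.22,0,0,0,0,0,0],[0,0,0,0,0,0,0]]'
python3 -c "
from h import *
tcp();rect('r6.png','side')"
```

```text
t: 7.72
tcp_pos: [534.7, 250.5, 12.5]
ee_rot: [-0.163, 0.987, -0.0, -0.0]
contact_force: [-0.3, 0.2, -0.6]
width: 0.002
grasp_force: 0.0
t7.72 tcp bay [-108.8  232. ] z12.5 yaw23.7 F [-0.3  0.2 -0.6] tilt-1.00
```

View pics/r6.png

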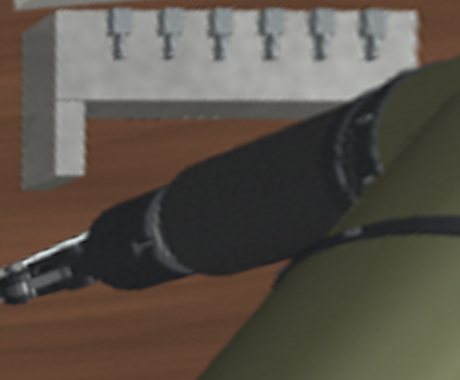

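The side view is now blocked by the hand at (20,285) and the arm behind it. The geometry puts the tool on the bar's axis, so I'll push part way and check.

```bash
python3 -m inch '[[0,-0.15,0,0,0,0,0],[0,-0.15,0,0,0,0,0],[0,-0.14,0,0,0,0,0],[0,-0.14,0,0,0,0,0],[0,-0.14,0,0,0,0,0],[0,-0.14,0,0,0,0,0],[0,-0.14,0,0,0,0,0],[0,0,0,0,0,0,0]]'
python3 -c "
from h import *
tcp();rect('r7.png','top');rect('r7s.png','side')
cv2.imwrite('pics/v7.png',np.vstack([cv2.imread('pics/r7.png'),cv2.imread('pics/r7s.png')])[:,:][80:680])"
```

```text
t: 8.78
tcp_pos: [553.3, 193.5, 12.9]
ee_rot: [-0.163, 0.987, -0.0, -0.0]
contact_force: [-0.3, -0.2, -0.2]
width: 0.001
grasp_force: 0.0
t8.78 tcp bay [-85.4 176.8] z12.9 yaw23.7 F [-0.3 -0.2 -0.2] tilt-1.00
bar? c(-33,41) size 261x47 phi 23.2 right end(18,-79) left(-85,161)
```

View pics/v7.png

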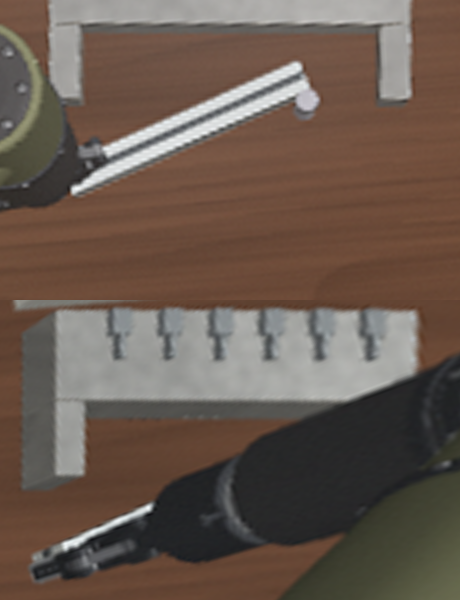

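The top view is clear now. The bar lies at about 23.6°, with its right end level with the post at (308,100) and just inside it, and the finger on the left end at (93,155). I'll keep pushing along the axis.

```bash
python3 -m inch '[[0,0.1,0,0,0,0,0],[-0.09,0,0,0,0,0,0],[0,-0.1,0,0,0,0,0],[0,-0.12,0,0,0,0,0],[0,-0.12,0,0,0,0,0],[0,-0.12,0,0,0,0,0],[0,-0.12,0,0,0,0,0],[0,-0.12,0,0,0,0,0],[0,-0.1,0,0,0,0,0],[0,0,0,0,0,0,0]]'
python3 -c "
from h import *
tcp();rect('r8.png','top')"
```

```text
t: 10.12
tcp_pos: [571.9, 155.6, 13.0]
ee_rot: [-0.163, 0.987, -0.0, -0.0]
contact_force: [0.1, 0.2, -0.0]
width: 0.001
grasp_force: 0.0
t10.12 tcp bay [-63.6 140.8] z13.0 yaw23.7 F [ 0.1  0.2 -0. ] tilt-1.00
bar? c(-19,3) size 260x46 phi 23.7 right end(34,-116) left(-71,122)
```

View pics/r8.png

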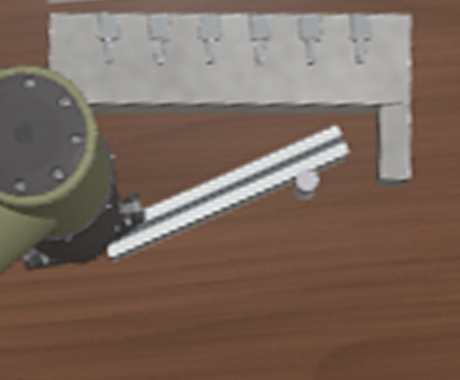

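The right end is behind the post at about (344,139) and needs roughly 15 mm more. After that I'll bring the finger around to the near side of the left end.

```bash
python3 -m inch '[[0,-0.11,0,0,0,0,0],[0,-0.11,0,0,0,0,0],[0,0.2,0,0,0,0,0],[0.38,0,0,0,0,0,0],[0.37,0,0,0,0,0,0],[0,-0.4,0,0,0,0,0],[0,-0.4,0,0,0,0,0],[0,0,0,0,0,0,0]]'
python3 -c "
from h import *
tcp();rect('r9.png','top')"
```

```text
t: 11.18
tcp_pos: [545.1, 94.4, 12.9]
ee_rot: [-0.163, 0.987, -0.0, -0.0]
contact_force: [-0.2, -1.0, 0.4]
width: 0.003
grasp_force: 0.0
t11.18 tcp bay [-85.   77.5] z12.9 yaw23.7 F [-0.2 -1.   0.4] tilt-1.00
bar? c(3,-47) size 175x46 phi 23.9 right end(38,-127) left(-32,33)
```

```bash
python3 -m inch '[[0,0,0,0,0,7.9,0],[0,0,0,0,0,7.9,0],[0,0,0,0,0,7.9,0],[-0.16,0.02,0,0,0,0,0],[-0.16,0.02,0,0,0,0,0],[-0.16,0.02,0,0,0,0,0],[-0.16,0.02,0,0,0,0,0],[-0.16,0.02,0,0,0,0,0],[-0.16,0.02,0,0,0,0,0],[-0.16,0.02,0,0,0,0,0],[-0.16,0.02,0,0,0,0,0],[0,0,0,0,0,0,0]]'
python3 -c "
from h import *
tcp();rect('r10.png','top');rect('r10s.png','side')
cv2.imwrite('pics/v10.png',np.vstack([cv2.imread('pics/r10.png')[:300],cv2.imread('pics/r10s.png')[:300]]))"
```

```text
t: 12.72
tcp_pos: [623.0, 98.1, 12.8]
ee_rot: [0.043, 0.999, -0.0, 0.0]
contact_force: [-0.6, 0.7, -0.8]
width: -0.0
grasp_force: 0.0
t12.72 tcp bay [-7.7 87.8] z12.8 yaw0.1 F [-0.6  0.7 -0.8] tilt-1.00
bar? c(16,-46) size 185x52 phi 4.1 right end(22,-138) left(9,47)
```

View pics/v10.png

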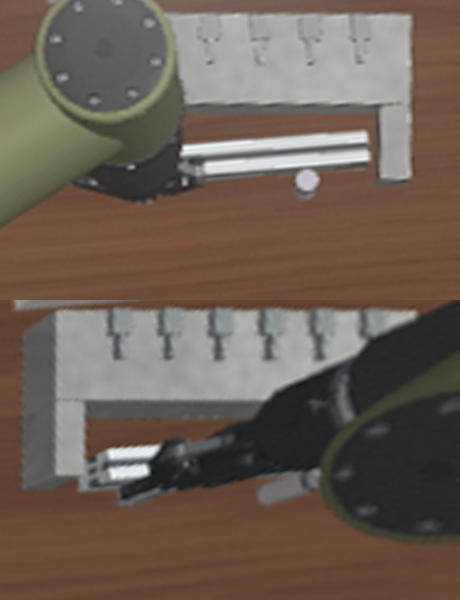

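The bar is nearly parallel (about 4°) with both ends inside the mouth. Its right end is behind the post at (370,147), clear of the side wall. Next I'll push nearer the middle.

```bash
python3 -m inch '[[0.2,0,0,0,0,0,0],[0,-0.48,0,0,0,0,0],[0,-0.48,0,0,0,0,0],[-0.11,0,0,0,0,0,0],[-0.11,0,0,0,0,0,0],[-0.11,0,0,0,0,0,0],[-0.11,0,0,0,0,0,0],[-0.11,0,0,0,0,0,0],[-0.11,0,0,0,0,0,0],[-0.11,0,0,0,0,0,0],[0,0,0,0,0,0,0]]'
python3 -c "
from h import *
tcp();rect('r11.png','top');rect('r11s.png','side')
cv2.imwrite('pics/v11.png',np.vstack([cv2.imread('pics/r11.png')[:300],cv2.imread('pics/r11s.png')[:300]]))"
```

```text
t: 14.2
tcp_pos: [652.1, 37.7, 12.7]
ee_rot: [0.043, 0.999, 0.0, 0.0]
contact_force: [0.3, 0.5, -0.4]
width: 0.003
grasp_force: 0.0
t14.20 tcp bay [26.5 30.2] z12.7 yaw0.1 F [ 0.3  0.5 -0.4] tilt-1.00
bar? c(47,-79) size 123x29 phi -1.9 right end(45,-141) left(49,-18)
bar? c(53,68) size 101x29 phi -1.8 right end(52,17) left(55,119)
```

View pics/v11.png

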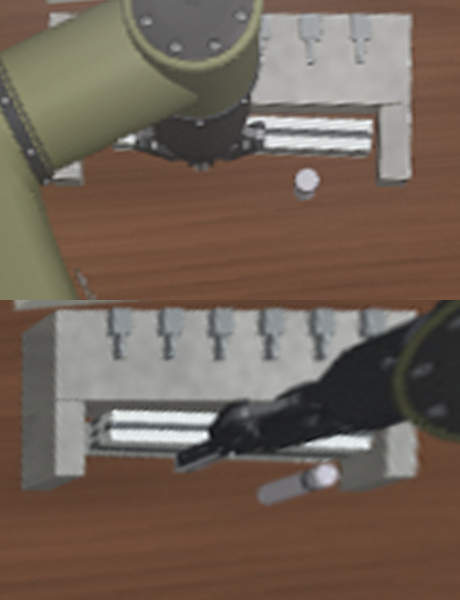

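The bar is now in the bay between the walls, tilted about 2° with the left end deeper. I'll push right of the middle.

```bash
python3 -m inch '[[0.07,0,0,0,0,0,0],[0,-0.4,0,0,0,0,0],[0,-0.4,0,0,0,0,0],[0,-0.4,0,0,0,0,0],[-0.06,0,0,0,0,0,0],[-0.06,0,0,0,0,0,0],[-0.06,0,0,0,0,0,0],[-0.06,0,0,0,0,0,0],[0,0,0,0,0,0,0]]'
python3 -c "
from h import *
tcp();rect('r12.png','top');rect('r12s.png','side')"
```

```text
t: 15.42
tcp_pos: [656.1, -34.3, 12.8]
ee_rot: [0.042, 0.999, 0.0, 0.0]
contact_force: [0.8, 0.6, -0.1]
width: -0.0
grasp_force: 0.0
t15.43 tcp bay [ 36.7 -41.2] z12.8 yaw0.1 F [ 0.8  0.6 -0.1] tilt-1.00
bar? c(62,32) size 179x29 phi -0.0 right end(62,-57) left(62,122)
```

```bash
python3 -m inch '[[0.07,0,0,0,0,0,0],[0,0.26,0,0,0,0,0],[0,0.26,0,0,0,0,0],[-0.08,0,0,0,0,0,0],[-0.02,0,0,0,0,0,0],[-0.02,0,0,0,0,0,0],[0,0,0,0,0,0,0]]'; python3 -c "
from h import *
tcp()"
```

```text
t: 16.4
tcp_pos: [659.1, -2.8, 12.5]
ee_rot: [0.042, 0.999, 0.0, -0.003]
contact_force: [-11.6, 6.5, 5.9]
width: -0.004
grasp_force: 6.1
t16.40 tcp bay [37.  -9.6] z12.5 yaw0.1 F [-11.6   6.5   5.9] tilt-1.00
```

Pressing at 12 N against the back. Now I'll retreat straight, lift clear and inspect.

```bash
python3 -m inch '[[0.1,0,0,0,0,0,0],[0.2,0,0,0,0,0,0],[0,0,-0.7,0,0,0,0],[0,0,-0.7,0,0,0,0],[0,0,-0.7,0,0,0,0],[0,0,-0.7,0,0,0,0],[0.6,-0.5,0,0,0,0,0],[0.6,-0.5,0,0,0,0,0],[0.5,-0.7,0,0,0,0,0],[0.5,-0.7,0,0,0,0,0],[0,-0.9,0,0,0,0,0],[0,-0.9,0,0,0,0,0]]'
python3 -m inch '[[0,-0.8,0,0,0,0,0],[0,-0.8,0,0,0,0,0],[0,-0.8,0,0,0,0,0],[0,0,0,0,0,0,0]]'>/dev/null
python3 -c "
from h import *
tcp();rect('r13.png','top');rect('r13s.png','side')
cv2.imwrite('pics/v13.png',np.vstack([cv2.imread('pics/r13.png')[:300],cv2.imread('pics/r13s.png')[:300]]))"
```

```text
t: 17.9
tcp_pos: [489.5, -243.8, 181.6]
ee_rot: [0.042, 0.999, -0.0, 0.001]
contact_force: [1.2, 1.3, -0.0]
width: -0.003
grasp_force: 0.0
t18.40 tcp bay [-111.6 -409.4] z179.9 yaw-0.2 F [-0.1  0.5  0.1] tilt-1.00
bar? c(60,-7) size 259x28 phi 0.0 right end(60,-137) left(60,122)
bar? c(62,-6) size 257x28 phi 0.0 right end(62,-135) left(62,122)
```

View pics/v13.png

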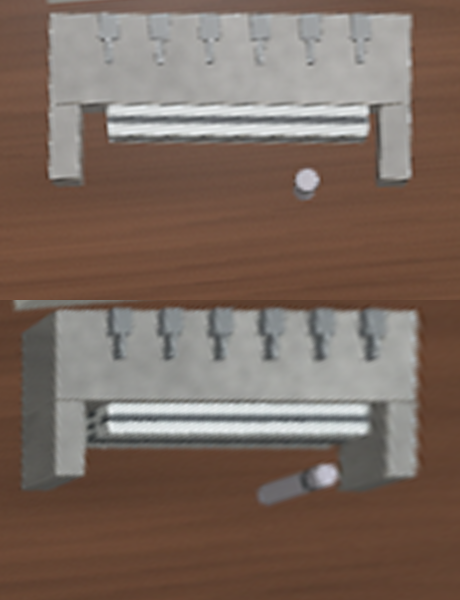

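Both views show the bar flat against the back: centre x≈60, angle 0°, spanning y −137 to 122, inside both walls. Nothing is touching it. Handing in.

```bash
python3 -c "
from h import *
print(arm.hand_in())"
```

```text
the job is handed in; nothing more can be done
None
```

I handed the job in at about 18.5 s: the bar was pushed in behind the post and swung home, and the last pictures show it lying whole in the bay with its long side against the back, within about 2 mm; I didn't measure the other items again afterwards, but the moves were planned clear of them.

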